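# Check the hot pan with the infrared thermometer and wind the timer back

### The job

Pick up the yellow infrared thermometer and point its lens down at the middle of the red spot in the frying pan from about 20 cm away, holding it there steadily for about two seconds without touching either pan. Then stand it gently back upright on the middle of its cork mat and let go, and after that wind the blue timer handle anticlockwise all the way back to its zero stop. Leave everything else where it is.

Things in the scene. Friction and masses are not known exactly. Their poses are not given: they have to be found in the camera images.
- thermometer: infrared thermometer upright on its foot, 0.28 kg. Origin: centre of the foot's underside; z up, x the way it looks. Black foot 84 x 64 x 12, black handle 36 x 30, yellow box head 94 long, 42 wide (y), 36 thick, centred 118 above the origin and pitched 45 degrees nose-down: black lens at its lower +x end, display at its upper -x end, top corner 164 above the origin.
- thermometer_grip (a point): point inside the thermometer's head where it can be pinched from above across its 42 mm width (its y): on the middle plane, 122 mm above the foot's underside. Axes as the thermometer's.
- thermometer_nose (a point): front of the thermometer's lens: 35 mm ahead (+x) and 83 mm above the thermometer's origin. Its x axis is the line of sight (45 degrees below the horizontal while the thermometer is upright), its y axis is the thermometer's y.
- mat: square cork mat, 160 x 160 x 6, fixed to the worktop, on which the thermometer stands at the start and must stand again. Origin: centre of its underside. On the left or the right of the robot, the timer on the other side.
- pan: dark frying pan on one of the two zones of the hob: 200 diameter at the rim, 38 high, floor 5 thick, handle along its x axis to 225 from the centre, 42 high at its end. Origin: centre of its underside, z up. Loose, not to be touched.
- pan_spot (a point): the red round heat-indicator spot, 44 diameter, in the middle of the frying pan's floor: the target. The point is its centre, 6 above the pan's underside; z up.
- saucepan: steel saucepan on the other zone of the hob, 150 diameter, 85 high, handle along its x axis to 190 from the centre. It has no spot. Origin: centre of its underside. Not to be touched.
- hob: black-topped two-zone hob, 280 x 500 x 50 (x, y, z), fixed. Origin: centre of its underside; the zones are 125 either side along its y.
- timer: white twist timer, box 110 x 110 x 36, fixed to the worktop, with a dial on top. Origin: centre of its underside; a red tick on its top, towards its +x, shows the zero direction.
- dial_axis (a point): point on the timer's vertical dial axis, at the top of the box, 36 above its underside. Axes as the timer's.
- dial (a joint): angle of the timer's dial (rad): 0 at the zero stop, where the handle's long end points to the red tick (timer's +x); grows clockwise seen from above, up to 2.4. It stays where it is left (friction about 0.06 N m), so it is wound back by turning or pushing the handle anticlockwise seen from above.
- dial_tip (a point): top of the long end (white line on it) of the blue handle bar: 40 from the dial axis, 70 above the worktop. Its x axis points from the axis to the tip. The bar is 14 wide, 28 high above the dial's disc (72 diameter, its top 42 above the worktop) and runs from 40 on this side of the axis to 16 on the other.
- salt_mill: pale wooden mill, 54 diameter, 145 high; origin under its centre. Leave alone.
- pepper_mill: dark wooden mill, 54 diameter, 145 high; origin under its centre. Leave alone.
- oil: green glass bottle, 64 diameter, 210 high; origin under its centre. Leave alone.
- mug: blue mug, 80 diameter, 90 high; origin under its centre. Leave alone.
- bowl: white bowl, 80 diameter, 40 high; origin under its centre. Leave alone.
- spatula: wooden-handled spatula lying along its x axis across the worktop just in front of the hob. Leave alone.
There are look-alikes about, which are no part of the job. Of the things that look like the thermometer, the smallest one is meant.

How it is judged:
On the way, in this order (a step that is already met when the one before it is completed fails the run):
1. the thermometer, held in the gripper, looks at the red spot from 14 to 27 cm, its line of sight within 16 mm of the spot's centre, and is held steady for a second and a quarter (x of pan_spot in the frame of thermometer_nose between 0.14 and 0.27 m and y of pan_spot in the frame of thermometer_nose between -0.016 and 0.016 m and z of pan_spot in the frame of thermometer_nose between -0.016 and 0.016 m and height (world z) of thermometer_nose above 0.15 m and contact force between thermometer and the fingers above 1 N and linear speed of thermometer below 0.03 m/s and angular speed of thermometer below 0.15 rad/s), for 1.25 s.
2. the thermometer stands upright on its cork mat again, released (x of thermometer in the frame of mat between -0.045 and 0.045 m and y of thermometer in the frame of mat between -0.045 and 0.045 m and z of thermometer in the frame of mat below 0.012 m and angle between thermometer's own z axis and vertical below 0.1 rad and contact force between thermometer and mat above 0.5 N and contact force between thermometer and the fingers below 0.1 N and linear speed of thermometer below 0.03 m/s), for 0.2 s.
3. the timer is wound back to its zero stop (value of joint dial below 0.06 rad), for 0.2 s.
At the end, for the whole second after the job is handed in: The thermometer stands upright (within 0.1 rad), still and released on its cork mat, its foot's centre within 45 mm of the mat's centre along each of the mat's sides, and the timer's dial is within 0.06 rad of its zero stop (all of step 2 and value of joint dial below 0.06 rad); the robot touches nothing.
It fails at once if the frying pan or the saucepan is touched by the thermometer or the robot (contact force between any of pan, saucepan and thermometer above 0.5 N or contact force between any of pan, saucepan and the fingers above 0.5 N or contact force between any of pan, saucepan and the arm above 0.5 N).
It fails at once if the thermometer is dropped or knocked over (angle between thermometer's own z axis and vertical above 1.2 rad or (contact force between thermometer and the fingers below 0.1 N and linear speed of thermometer above 0.5 m/s)).
It fails at once if another thing on the worktop is shifted by more than 40 mm or tipped over (distance of any of salt_mill, pepper_mill, oil, mug, bowl, spatula from where it was at the start of the episode above 0.04 m or angle between any of salt_mill, pepper_mill, oil, mug, bowl's own z axis and vertical above 0.6 rad).
It also fails if it takes over 70 s, if anything falls off the work surface, if the arm or the gripper's body presses on something with over 40 N, if the wrist force passes 120 N, or if a joint passes its speed limit or range.

### The arm

A 6-joint arm with a two-finger parallel gripper is mounted at the origin on the work surface. World frame = base frame: x ahead of the robot, y to its left, z up, the work surface at z = 0. Lengths are in m, angles in rad, forces in N, time in s.
With the tool pointing down it reaches from about 0.3 to 0.775 m from the base axis. Payload 14.6 kg.
Tool frame: the origin (TCP) lies at the very end of the fingers, on their centre line; the grasp point (between the pads) lies 19 mm behind it; z points along the fingers, y is the line along which they close (so a half turn about z gives the same grasp; the last joint's range is limited). The gripper opens to 85 mm and grips with 20 to 120 N. Pads are 22 mm wide; open, the fingers measure 114 mm over their backs; the gripper's body (76 mm by 85 mm) begins 54 mm behind the grasp point. The pads swing forward as they close: fully open they stand 13 mm farther back than shut.
Start: joints at [1.098, 0.3, 1.521, -0, 1.321, -0.067], TCP at [0.217, 0.505, 0.231] pointing down, gripper open.
Joint ranges: [-3.03, 3.03], [-0.79, 2.21], [0.23, 2.52], [-1.04, 4.18], [0, 3.07], [-2.55, 2.55]. Speed limits (rad/s): [2.22, 2.22, 2.57, 3.14, 3.14, 3.14].

### API

Orientations are given as a unit quaternion [x, y, z, w].
In Python, from bench import robot gives the robot as it stands.
- The arm moves only by the tool jog_arm, never from a script. Its argument "commands" is a list of rows, each an object of numbers: "x", "y", "z": the shift along the tool's x, y, z in cm; "turn": the turn about the tool's z in degrees. In form: [{"x": .., "y": .., "z": .., "turn": ..}, ...]. A call has 1 to 12 rows; each row is the pose to reach, as a shift and turn from the pose commanded when the call began, along the tool's axes at that moment; what a row does not reach only later rows make up. A row lasts 1/10 s, in which the tool goes at most 50 mm and 8.59 degrees, less where a joint would pass 70% of its speed; a pose out of reach is approached as far as the arm can. A call with a gripper value outside its range is refused whole. "jaw" is the opening, from -1 (shut) to 1 (fully open), set as the call begins (left out, the last holds). The fingers move at their own pace and stop on an object; the grip force is fixed at half the most. Time passes only in rows, so rows that repeat a pose let the fingers close. It gives the time, the measured TCP pose, the force, the opening and the grip force at its end, in the units of the state.
- robot.get_state(): the state, without advancing time (a new reading comes with each control period).
- robot.grab_frame(name): name is "scene" or "top" or "wrist"; returns a dict with "frame" (480x640x3 uint8, red, green, blue), "fx", "fy", "cx", "cy" (pixels), "k1" (the pictures are not rectified: a ray, as slopes to the right and down, at radius r is drawn at 1 + k1 r^2 times it, then the intrinsics apply), "pose" (4x4, takes a point from camera to world coordinates). Camera axes: x right, y down, z forward; pixel columns grow to the right and rows downward; lengths in m; the calibration is good to about 2 mm. A picture is of the moment at which its call begins. There is no depth.
- robot.hand_in(): hands the job in; it is judged then, once.
Trained networks look in a picture, given as the dict that the camera call returned (one of the last four; its "shot" number tells which), for a name from the list of things; names that differ only in an ending like _2 or _b are one class to them, and where a whole thing is asked for, a point or a joint stands for the part that bears it (a point fixed in the world has none). Each returns a list of dicts, best first, with "conf" (0 to 1); they miss things now and then, are a little off and sometimes report something else, mostly with a low value. They report only what shows in the picture. A call takes as long as a camera call. They do not tell look-alikes from the thing itself.
- robot.boxes_of(picture, thing): "at" ([row, column] in pixels, amid what is visible of it).
The state is a dict: "clock": time; "q": joint angles; "joint_velocities": joint speeds; "effort": joint torques, N m; "tool_pos": TCP position; "eef_rot": TCP orientation; "ft_force": force on the tool from outside, world axes, zero at the start; "torque": the same for the moment, N m; "opening": opening from 0.0 (shut) to 1.0 (fully open); "gripper_force": force on a finger pad.
Only numpy, scipy, OpenCV 4.12 (cv2) and the standard library are available. Lean on these libraries where they do the work, as an engineer would, in place of code of your own. Each camera call takes 0.05 s, during which the arm holds its last target. There are 200 camera calls.

## Working session

There is one attempt and no reset: what is moved stays moved. The work goes in short steps, Python scripts to look and compute and a tool call to move; the robot and the scene stay as the last step left them, time stands still between calls to the robot, and variables do not carry over. Pictures are saved under pics/ and viewed, at most 10 in all, crops included, and the job is handed in when it is done.

Besides the shell and the picture viewer there is one more tool, called after ">>>" as name([rows], argument=value, ...), one row to a line, values as JSON. jog_arm: Moves the arm, as the interface text tells. Its arguments: {"type":"object","properties":{"commands":{"type":"array"},"jaw":{"type":"number"}},"required":["commands"]}

```bash
mkdir -p pics; cat > h.py <<'E'
import numpy as np, cv2
from bench import robot
def ray(p,rc):
    u=np.array([(rc[1]-p["cx"])/p["fx"],(rc[0]-p["cy"])/p["fy"]]); s=u.copy()
    for _ in range(20): s=u/(1+p["k1"]*(s@s))
    T=np.array(p["pose"]); d=T[:3,:3]@np.r_[s,1]
    return T[:3,3],d
def at_z(p,rc,z):
    o,d=ray(p,rc); return (o+d*(z-o[2])/d[2]).round(4)
def proj(p,X):
    T=np.array(p["pose"]); c=T[:3,:3].T@(np.array(X)-T[:3,3]); s=c[:2]/c[2]; s=s*(1+p["k1"]*(s@s))
    return np.array([p["cy"]+p["fy"]*s[1],p["cx"]+p["fx"]*s[0]])
def tri(prs):
    A=np.zeros((3,3));b=np.zeros(3)
    for p,rc in prs:
        o,d=ray(p,rc); d=d/np.linalg.norm(d); M=np.eye(3)-np.outer(d,d); A+=M;b+=M@o
    return np.linalg.solve(A,b).round(4)
def save(p,n,crop=None,k=1):
    f=p["frame"][:,:,::-1]
    if crop: f=f[crop[0]:crop[1],crop[2]:crop[3]]
    cv2.imwrite("pics/"+n,cv2.resize(f,None,fx=k,fy=k,interpolation=cv2.INTER_CUBIC))
E
python3 - <<'E'
from h import *
ps={n:robot.grab_frame(n) for n in("top","scene")}
for n,p in ps.items():
    save(p,n+"0.png"); print(n,np.array(p["pose"]).round(3).tolist(),p["fx"],p["k1"])
    for t in ["thermometer","mat","pan","pan_spot","saucepan","timer","dial_tip","salt_mill","pepper_mill","oil","mug","bowl","spatula"]:
        print(t,[(np.round(d["at"]).tolist(),round(d["conf"],2)) for d in robot.boxes_of(p,t)[:5]])
E
```

```text
top [[-0.027, -0.989, 0.143, 0.247], [-0.999, 0.029, 0.013, 0.019], [-0.017, -0.143, -0.99, 1.375], [0.0, 0.0, 0.0, 1.0]] 528.3173587114779 -0.036653027666502976
thermometer [([284.0, 123.0], 0.86), ([359.0, 217.0], 0.69), ([284.0, 205.0], 0.58)]
mat [([268.0, 222.0], 0.9), ([284.0, 205.0], 0.57)]
pan [([151.0, 409.0], 0.86)]
pan_spot [([152.0, 413.0], 0.85)]
saucepan [([142.0, 297.0], 0.94), ([240.0, 320.0], 0.67)]
timer [([263.0, 466.0], 0.96)]
dial_tip [([260.0, 468.0], 0.56), ([267.0, 465.0], 0.42)]
salt_mill [([189.0, 174.0], 0.56)]
pepper_mill [([165.0, 186.0], 0.65)]
oil [([206.0, 522.0], 0.94)]
mug [([152.0, 500.0], 0.73)]
bowl [([269.0, 337.0], 0.91)]
spatula [([239.0, 318.0], 0.75), ([265.0, 464.0], 0.53)]
scene [[-0.831, 0.305, -0.465, 1.096], [0.556, 0.438, -0.706, 1.066], [-0.012, -0.846, -0.534, 0.891], [0.0, 0.0, 0.0, 1.0]] 527.2734666716684 -0.07203950632526446
thermometer [([254.0, 453.0], 0.89), ([333.0, 473.0], 0.71), ([290.0, 407.0], 0.67)]
mat [([321.0, 396.0], 0.7)]
pan [([241.0, 201.0], 0.7)]
pan_spot [([291.0, 409.0], 0.21)]
saucepan [([286.0, 238.0], 0.88)]
timer [([207.0, 270.0], 0.82)]
dial_tip [([203.0, 270.0], 0.68), ([250.0, 320.0], 0.29)]
salt_mill [([357.0, 355.0], 0.78), ([317.0, 234.0], 0.39)]
pepper_mill [([358.0, 322.0], 0.87)]
oil [([188.0, 216.0], 0.83)]
mug [([214.0, 174.0], 0.55)]
bowl [([248.0, 320.0], 0.57)]
spatula [([273.0, 313.0], 0.69)]
```

View pics/top0.png

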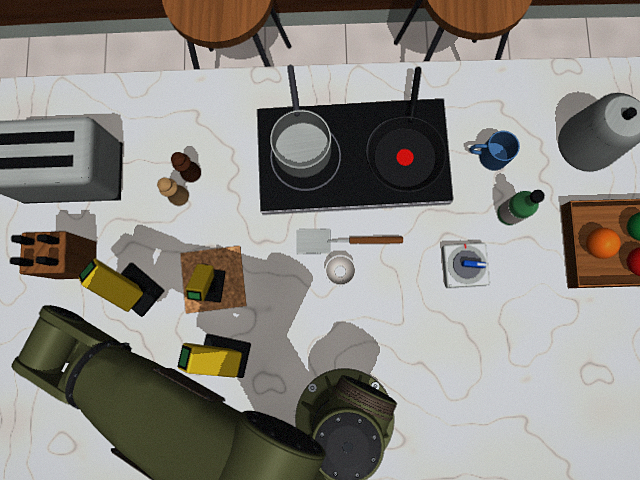

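View pics/scene0.png

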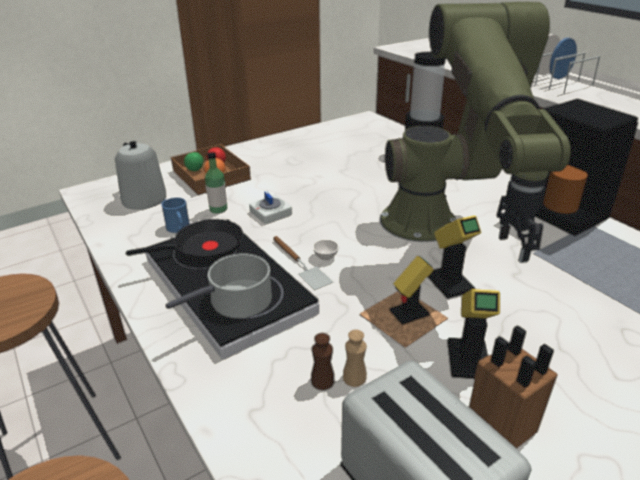

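Top picture: three thermometer look-alikes at (row, col) (284,123), (359,217) and (284,205). The last one stands on the cork mat and is visibly the smallest; it is (290,407) in the scene view. Also visible: pan spot (157,405), saucepan (140,300), timer (263,466), bowl (269,340). Next is the close crop to check the choice, plus first measurements.

```bash
python3 - <<'E'
from h import *
p=robot.grab_frame("top"); s=robot.grab_frame("scene")
a=cv2.resize(p["frame"][235:325,165:265],None,fx=4.4,fy=4.4,interpolation=cv2.INTER_CUBIC)[:396,:400]
b=cv2.resize(s["frame"][240:350,350:450],None,fx=3.6,fy=3.6,interpolation=cv2.INTER_CUBIC)[:396,:400]
c=cv2.resize(p["frame"][230:295,432:498],(396,396),interpolation=cv2.INTER_CUBIC)
cv2.imwrite("pics/crop1.png",np.hstack([a[:,:400],b[:,:360]])[:,:,::-1]); cv2.imwrite("pics/crop2.png",c[:,:,::-1])
# red spot centroid
f=p["frame"].astype(int); m=(f[...,0]>180)&(f[...,1]<70)&(f[...,2]<70); m[:,:380]=0;m[:,430:]=0;m[:130]=0;m[180:]=0
r=np.argwhere(m).mean(0); print("spot",r,at_z(p,r,.056))
f=s["frame"].astype(int); m=(f[...,0]>180)&(f[...,1]<70)&(f[...,2]<70); m[:,:190]=0;m[:,225:]=0;m[:235]=0;m[260:]=0
r2=np.argwhere(m).mean(0); print("spot s",r2,at_z(s,r2,.056),tri([(p,r),(s,r2)]))
for n,rc,z in [("mat UL",(250,180),.006),("mat UR",(246,241),.006),("mat LR",(307,245),.006),("mat LL",(313,185),.006),("timer",(263,466),.036),("bowl",(269,340),.03),("sauce",(140,300),.135)]: print(n,at_z(p,rc,z))
print(robot.get_state())
E
```

```text
spot [157.07920792 404.5990099 ] [ 0.6552 -0.1756  0.056 ]
spot s [245.         209.71084337] [ 0.6557 -0.1744  0.056 ] [ 0.6554 -0.1756  0.0552]
mat UL [0.4371 0.4189 0.006 ]
mat UR [0.443  0.2573 0.006 ]
mat LR [0.2835 0.2478 0.006 ]
mat LL [0.272 0.404 0.006]
timer [ 0.3782 -0.3208  0.036 ]
bowl [ 3.728e-01 -2.000e-04  3.000e-02]
sauce [0.6821 0.0892 0.135 ]
{'clock': 1.5, 'q': array([ 1.09835597e+00,  2.99875368e-01,  1.52101233e+00, -8.83548702e-06,
        1.32071185e+00, -6.66232015e-02]), 'joint_velocities': array([ 1.09038851e-04, -5.06060784e-04,  8.40167173e-04, -2.83175114e-05,
        7.57839525e-04,  5.13081528e-04]), 'effort': array([-7.07783579e-05, -5.43351460e+01, -3.61981523e+01, -6.80195944e-05,
        6.32606570e-04, -8.25811526e-06]), 'tool_pos': array([0.21713158, 0.50530621, 0.23128888]), 'eef_rot': array([ 2.01518014e-01,  9.79484808e-01, -4.46055070e-06,  3.20839113e-06]), 'ft_force': array([-0.38462085, -0.41859416, -0.5047458 ]), 'torque': array([0.01627835, 0.01284394, 0.01288225]), 'gripper_force': 0.0, 'opening': 1.0000557697399308}
```

View pics/crop1.png

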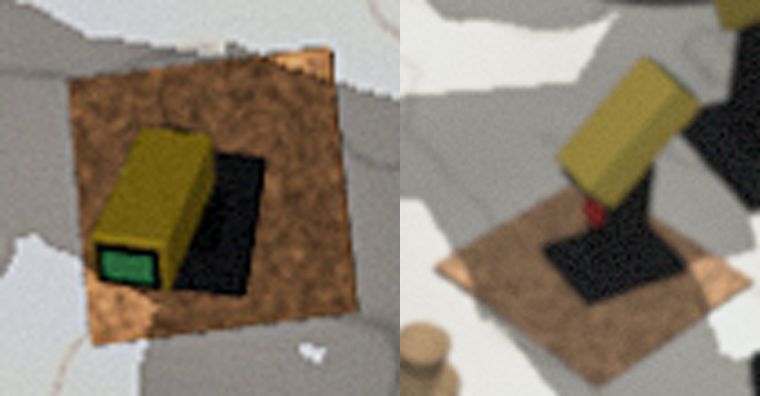

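View pics/crop2.png

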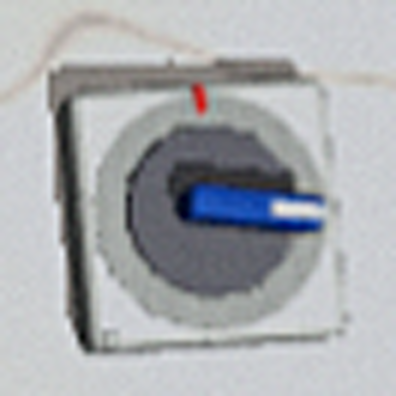

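The crop confirms the choice: the small thermometer on the mat, display at the rear left (crop 265,130), nose pointing roughly world +x, red trigger below the nose. The timer handle points about 95° clockwise from the red tick.

```bash
python3 - <<'E'
from h import *
from scipy.optimize import least_squares
p=robot.grab_frame("top"); s=robot.grab_frame("scene")
T=lambda r,c:(235+r/4.4,165+c/4.4); S=lambda r,c:(240+r/3.6,350+(c-400)/3.6)
obs=[(p,T(155,265),(42,-32,12)),(p,T(295,245),(-42,-32,12)),(p,T(235,95),(-20.5,21,164)),(p,T(247,172),(-20.5,-21,164)),
(p,T(282,97),(-46,21,138.5)),(p,T(290,165),(-46,-21,138.5)),(p,T(130,145),(46,21,97.5)),(p,T(140,215),(46,-21,97.5)),
(s,S(300,590),(42,32,3)),(s,S(245,545),(42,-32,12)),(s,S(265,685),(-42,32,6)),(s,S(58,645),(-20.5,-21,164)),(s,S(100,700),(-20.5,21,164)),(s,S(158,560),(46,-21,97.5)),(s,S(207,607),(46,21,97.5))]
def W(v,m): c,n=np.cos(v[2]),np.sin(v[2]); m=np.array(m)/1e3; return [v[0]+c*m[0]-n*m[1],v[1]+n*m[0]+c*m[1],.006+m[2]]
r=least_squares(lambda v:np.concatenate([proj(P,W(v,m))-np.array(o) for P,o,m in obs]),[.36,.33,-.1],loss="soft_l1")
print("thermo",r.x,r.fun.reshape(-1,2).round(1).tolist())
# dial: from crop2 scale 6
C=lambda r,c:(230+r*65/396,432+c*66/396)
print("tip",at_z(p,C(208,322),.07),"tail",at_z(p,C(203,183),.07),"tick",at_z(p,C(100,200),.036))
print([at_z(p,C(*k),.036) for k in [(85,72),(82,325),(330,340),(350,90)]],"disc",at_z(p,C(208,217),.042))
c=robot.get_state(); q=c["eef_rot"]
from scipy.spatial.transform import Rotation as R
print(R.from_quat(q).as_matrix().round(3))
E
```

```text
thermo [ 0.34064504  0.33620842 -0.12391854] [[0.3, -1.0], [1.0, -0.5], [0.9, -2.1], [-0.0, -1.6], [1.7, -1.0], [1.7, 1.3], [-0.9, -2.2], [-1.5, -1.1], [1.4, -0.3], [-0.9, -1.8], [-0.2, 1.0], [-2.5, -1.5], [-5.4, -6.4], [-0.7, -2.7], [-4.8, -6.0]]
tip [ 0.3706 -0.3608  0.07  ] tail [ 0.3743 -0.3035  0.07  ] tick [ 0.4208 -0.3219  0.036 ]
[array([ 0.4287, -0.2678,  0.036 ]), array([ 0.4268, -0.3757,  0.036 ]), array([ 0.3228, -0.3748,  0.036 ]), array([ 0.3177, -0.2689,  0.036 ])] disc [ 0.3746 -0.3246  0.042 ]
[[-0.919  0.395  0.   ]
 [ 0.395  0.919  0.   ]
 [-0.     0.    -1.   ]]
```

>>> jog_arm([
  {"z": -5},
  {"x": -4, "y": -2.4, "z": -7, "turn": -4},
  {"x": -9, "y": -5, "z": -7, "turn": -9},
  {"x": -14, "y": -8, "z": -7, "turn": -13},
  {"x": -18.1, "y": -10.6, "z": -7, "turn": -16.2},
  {"x": -18.1, "y": -10.6, "z": -7, "turn": -16.2},
  {"x": -18.1, "y": -10.6, "z": -7, "turn": -16.2},
  {"x": -18.1, "y": -10.6, "z": -7, "turn": -16.2},
])

```text
invalid input at $.commands[0]: expected keys x, y, z, turn
```

```bash
python3 - <<'E'
from h import *
p=robot.grab_frame("wrist"); save(p,"w1.png")
for n,X in [("org",(.3406,.3362,.006))]+[(m,(.3406+np.cos(.124)*m[0]+np.sin(.124)*m[1],.3362-np.sin(.124)*m[0]+np.cos(.124)*m[1],.006+m[2])) for m in [(.042,-.032,.012),(-.042,-.032,.012),(.042,.032,.012),(-.0205,.021,.164),(-.0205,-.021,.164),(-.046,.021,.1385),(-.046,-.021,.1385),(.046,.021,.0975),(.046,-.021,.0975)]]: print(n,proj(p,X).round(1))
print(np.array(p["pose"]).round(3).tolist())
t=robot.grab_frame("top")
print("lookalike heads",at_z(t,(272,95),.17),at_z(t,(284,123),.17),at_z(t,(359,195),.17),at_z(t,(350,240),.1))
E
```

```text
org [360.3 227.7]
(0.042, -0.032, 0.012) [402.  212.6]
(-0.042, -0.032, 0.012) [342.2 185. ]
(0.042, 0.032, 0.012) [389.7 263.8]
(-0.0205, 0.021, 0.164) [463.3 191.7]
(-0.0205, -0.021, 0.164) [474.3 139.6]
(-0.046, 0.021, 0.1385) [410.8 189.6]
(-0.046, -0.021, 0.1385) [422.2 140.4]
(0.046, 0.021, 0.0975) [455.4 241.5]
(0.046, -0.021, 0.0975) [464.3 200.6]
[[0.396, 0.878, 0.267, 0.15], [0.918, -0.379, -0.115, 0.535], [-0.0, 0.291, -0.957, 0.374], [0.0, 0.0, 0.0, 1.0]]
lookalike heads [0.3685 0.57   0.17  ] [0.3389 0.5031 0.17  ] [0.1655 0.3344 0.17  ] [0.1794 0.2448 0.1   ]
```

View pics/w1.png

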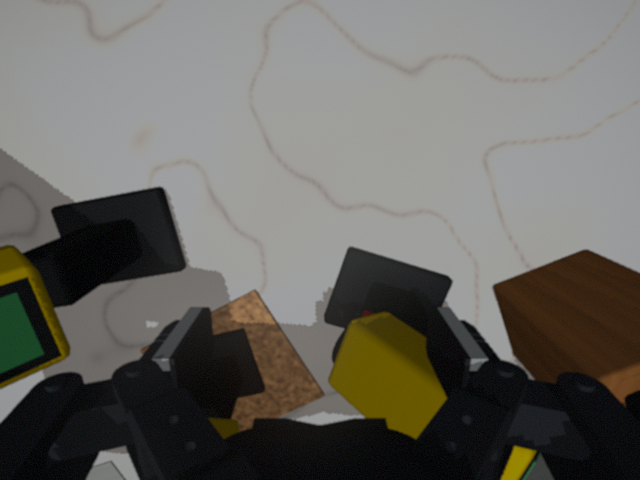

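Every row needs all four keys, so that move was refused and nothing moved. The picture was still taken from the start pose: a look-alike is near (360,390), and the target's foot and mat are around (360,230). I'll go so the camera sits above the target.

>>> jog_arm([
  {"x": 0, "y": 0, "z": -5, "turn": 0},
  {"x": -4, "y": -2, "z": -7, "turn": -4},
  {"x": -9, "y": -4, "z": -7, "turn": -9},
  {"x": -14, "y": -6, "z": -7, "turn": -13},
  {"x": -19, "y": -8, "z": -7, "turn": -16.2},
  {"x": -24.6, "y": -9, "z": -7, "turn": -16.2},
  {"x": -24.6, "y": -9, "z": -7, "turn": -16.2},
  {"x": -24.6, "y": -9, "z": -7, "turn": -16.2},
  {"x": -24.6, "y": -9, "z": -7, "turn": -16.2},
])

```text
clock: 2.6
tool_pos: [0.4074, 0.3256, 0.3012]
eef_rot: [0.062, 0.998, 0.0, -0.0]
ft_force: [0.3, 0.0, 0.2]
opening: 0.996
gripper_force: 0.0
```

```bash
cat > est.py <<'E'
from h import *
M=[(42,-32,12),(42,32,12),(-42,-32,12),(-20.5,21,164),(-20.5,-21,164),(-46,21,138.5),(-46,-21,138.5),(46,21,97.5),(46,-21,97.5)]
def W(v,m): c,n=np.cos(v[2]),np.sin(v[2]); m=np.array(m)/1e3; return [v[0]+c*m[0]-n*m[1],v[1]+n*m[0]+c*m[1],.006+m[2]]
E
python3 - <<'E'
from est import *
p=robot.grab_frame("wrist"); 
c=p["frame"].copy()
for m in M:
    r=proj(p,W([.3406,.3362,-.124],m)); print(m,r.round(1)); cv2.circle(c,(int(r[1]),int(r[0])),3,(255,0,255),1)
cv2.imwrite("pics/w2.png",cv2.resize(c,None,fx=1.25,fy=1.25)[:,:,::-1])
s=robot.get_state(); print(s["clock"],s["tool_pos"],s["eef_rot"],s["q"].round(2),[d for d in robot.boxes_of(p,"thermometer")])
E
```

```text
(42, -32, 12) [175.9 293. ]
(42, 32, 12) [175.8 348.7]
(-42, -32, 12) [ 98.1 291.4]
(-20.5, 21, 164) [111.  351.4]
(-20.5, -21, 164) [111.  291.8]
(-46, 21, 138.5) [ 77.3 349.3]
(-46, -21, 138.5) [ 77.4 293.6]
(46, 21, 97.5) [190.6 343.8]
(46, -21, 97.5) [190.6 298.6]
2.65 [0.40703028 0.32600645 0.30128734] [ 6.12504757e-02  9.98122421e-01  4.40186726e-05 -9.54825430e-05] [ 0.6   0.19  1.49  0.    1.46 -0.84] [{'at': [9.2, 269.8], 'conf': 0.94}, {'at': [106.2, 549.4], 'conf': 0.79}, {'at': [134.7, 321.0], 'conf': 0.6}]
```

View pics/w2.png

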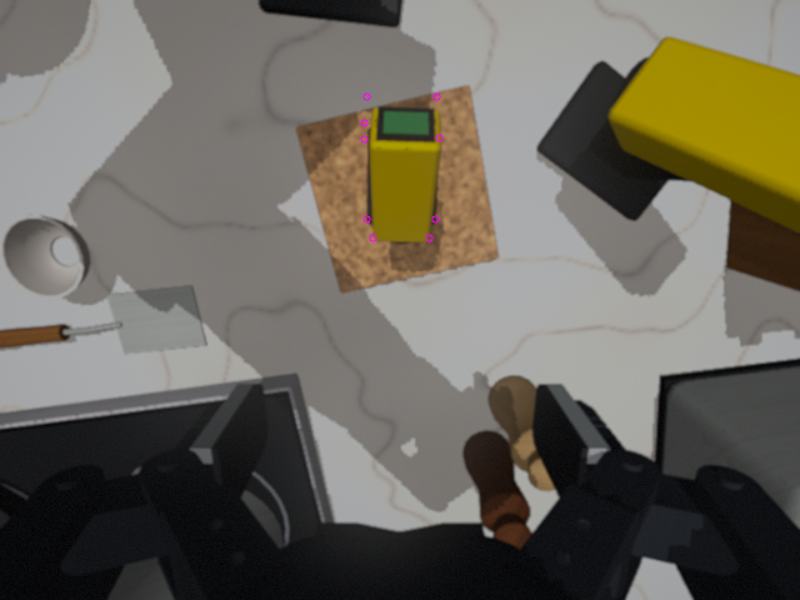

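The wrist view shows the target on the mat with the model overlay matching to about 2–4 px. That puts it at about (0.343, 0.337), yaw −7°. I'll descend open over the head.

>>> jog_arm([
  {"x": 4, "y": 0.2, "z": 0, "turn": 0},
  {"x": 6.5, "y": 0.3, "z": 2, "turn": 0},
  {"x": 6.5, "y": 0.3, "z": 6, "turn": 0},
  {"x": 6.5, "y": 0.3, "z": 10, "turn": 0},
  {"x": 6.5, "y": 0.3, "z": 13, "turn": 0},
  {"x": 6.5, "y": 0.3, "z": 15, "turn": 0},
  {"x": 6.5, "y": 0.3, "z": 17, "turn": 0},
  {"x": 6.5, "y": 0.3, "z": 18.5, "turn": 0},
  {"x": 6.5, "y": 0.3, "z": 19.5, "turn": 0},
  {"x": 6.5, "y": 0.3, "z": 19.5, "turn": 0},
  {"x": 6.5, "y": 0.3, "z": 19.5, "turn": 0},
])

```text
clock: 3.8
tool_pos: [0.3434, 0.3369, 0.1069]
eef_rot: [0.061, 0.998, 0.0, 0.0]
ft_force: [-0.2, -1.1, 0.2]
opening: 1.001
gripper_force: 0.0
```

>>> jog_arm([
  {"x": 0, "y": 0, "z": 0, "turn": 0},
  {"x": 0, "y": 0, "z": 0, "turn": 0},
  {"x": 0, "y": 0, "z": 0, "turn": 0},
  {"x": 0, "y": 0, "z": 0, "turn": 0},
  {"x": 0, "y": 0, "z": 0, "turn": 0},
  {"x": 0, "y": 0, "z": 0, "turn": 0},
  {"x": 0, "y": 0, "z": 0, "turn": 0},
  {"x": 0, "y": 0, "z": 0, "turn": 0},
], jaw=-1)

```text
clock: 4.6
tool_pos: [0.3438, 0.3364, 0.1071]
eef_rot: [0.061, 0.998, 0.0, 0.0]
ft_force: [-0.2, -1.9, 8.1]
opening: 0.485
gripper_force: 55.9
```

>>> jog_arm([
  {"x": 0, "y": 0, "z": -0.5, "turn": 0},
  {"x": 0, "y": 0, "z": -2, "turn": 0},
  {"x": 0, "y": 0, "z": -4, "turn": 0},
  {"x": 0, "y": 0, "z": -6.5, "turn": 0},
  {"x": 0, "y": 0, "z": -9, "turn": 0},
  {"x": 0, "y": 0, "z": -11, "turn": 0},
  {"x": 0, "y": 0, "z": -12, "turn": 0},
  {"x": 0, "y": 0, "z": -12, "turn": 0},
])

```text
clock: 5.4
tool_pos: [0.3437, 0.3367, 0.2272]
eef_rot: [0.062, 0.998, 0.001, 0.001]
ft_force: [-0.1, -0.9, -2.2]
opening: 0.487
gripper_force: 56.4
```

>>> jog_arm([
  {"x": 0, "y": -2, "z": 0, "turn": 0},
  {"x": -1, "y": -5, "z": 0, "turn": 0},
  {"x": -2, "y": -9, "z": 0, "turn": 0},
  {"x": -4, "y": -13, "z": 0, "turn": 0},
  {"x": -6, "y": -17, "z": 0, "turn": 0},
  {"x": -8, "y": -21, "z": 0, "turn": 0},
  {"x": -10, "y": -25, "z": 0, "turn": 0},
  {"x": -12, "y": -29, "z": 0, "turn": 0},
  {"x": -14, "y": -33, "z": 0, "turn": 0},
  {"x": -15.5, "y": -36, "z": 0, "turn": 0},
  {"x": -16, "y": -38, "z": 0, "turn": 0},
  {"x": -16, "y": -38, "z": 0, "turn": 0},
])

```text
clock: 6.6
tool_pos: [0.4554, -0.0622, 0.2248]
eef_rot: [0.063, 0.998, 0.0, -0.001]
ft_force: [0.2, -0.0, -1.9]
opening: 0.484
gripper_force: 56.7
```

>>> jog_arm([
  {"x": -1, "y": -2, "z": 0, "turn": 0},
  {"x": -2, "y": -4, "z": 0.3, "turn": 0},
  {"x": -3, "y": -6.5, "z": 0.7, "turn": 0},
  {"x": -3.6, "y": -8.3, "z": 1, "turn": 0},
  {"x": -3.6, "y": -9, "z": 1.2, "turn": 0},
  {"x": -3.6, "y": -9, "z": 1.2, "turn": 0},
  {"x": -3.6, "y": -9, "z": 1.2, "turn": 0},
  {"x": -3.6, "y": -9, "z": 1.2, "turn": 0},
])

```text
clock: 7.4
tool_pos: [0.4803, -0.1531, 0.2144]
eef_rot: [0.061, 0.998, 0.0, 0.0]
ft_force: [0.2, 0.2, -2.1]
opening: 0.484
gripper_force: 57.1
```

```bash
python3 - <<'E'
from h import *
ims=[]
for n in ("top","scene"):
    p=robot.grab_frame(n); 
    st=robot.get_state(); t=st["tool_pos"]; L=np.array([.9925,-.1223,0]); Y=np.array([.1223,.9925,0]); O=t-[0,0,.101]-.0008*L
    c=p["frame"].copy()
    r0=proj(p,t-[0,0,.02]); k=3.6
    a,b=int(r0[0])-55,int(r0[1])-55; c=cv2.resize(c[a:a+110,b:b+110],None,fx=k,fy=k,interpolation=cv2.INTER_CUBIC)
    for m in [(-20.5,21,164),(-20.5,-21,164),(-46,21,138.5),(-46,-21,138.5),(46,21,97.5),(46,-21,97.5),(42,32,0),(42,-32,0),(-42,32,0),(-42,-32,0),(20.5,21,72),(20.5,-21,72)]:
        m=np.array(m)/1e3; r=proj(p,O+L*m[0]+Y*m[1]+[0,0,m[2]]); cv2.circle(c,(int((r[1]-b)*k),int((r[0]-a)*k)),4,(255,0,255),1)
    ims.append(c)
cv2.imwrite("pics/held.png",np.hstack(ims)[:,:,::-1])
print(st["clock"],t,st["eef_rot"],st["gripper_force"],st["opening"],"nose",O+.035*L+[0,0,.083])
E
```

```text
7.5 [ 0.48032923 -0.15334642  0.21450997] [ 6.10903968e-02  9.98132220e-01 -1.71195707e-05  1.88470357e-04] 57.125850319862366 0.4848353103939529 nose [ 0.51427273 -0.15752908  0.19650997]
```

View pics/held.png

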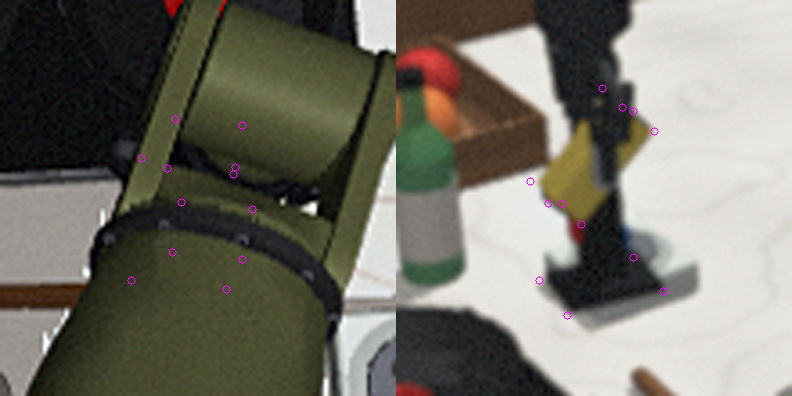

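```bash
cat > held.py <<'E'
from h import *
L=np.array([.9925,-.1223,0]); Y=np.array([.1223,.9925,0]); U=np.array([0,0,1.])
def pts(t,ms,pit,dx=0,dy=0,dz=0):  # rotate about grip point
    c,s=np.cos(pit),np.sin(pit); out=[]
    for m in ms:
        m=np.array(m)/1e3; x,z=m[0],m[2]-.122
        X=c*x+s*z; Z=-s*x+c*z
        out.append(t-[0,0,.101-.122]+L*(X+dx)+Y*(m[1]+dy)+U*(Z+dz))
    return out
HEAD=[(a,b,c) for a,c in[(-20.5,164),(-46,138.5),(46,97.5),(20.5,72)] for b in(21,-21)]
FOOT=[(a,b,c) for a in(42,-42) for b in(32,-32) for c in(0,12)]
E
python3 - <<'E'
from held import *
t=robot.get_state()["tool_pos"]; ims=[]
for n,box,k in(("scene",None,4.4),("wrist",None,1)):
    p=robot.grab_frame(n); f=p["frame"]; np.save(n+"_held.npy",f); 
    r0=proj(p,t-[0,0,.02]) if n=="scene" else np.array([350,320])
    h=45 if n=="scene" else 130
    a,b=int(r0[0])-h,int(r0[1])-h
    if n=="wrist": h=130;a=220;b=190;k=396/260
    c=cv2.resize(f[a:a+2*h,b:b+2*h],(396,396),interpolation=cv2.INTER_CUBIC); k=396/(2*h)
    for pit,col in((0,(255,0,255)),(.08,(0,255,255))):
        for S in(HEAD,FOOT):
            q=np.array([(proj(p,X)-[a,b])*k for X in pts(t,S,pit)])[:,::-1]
            cv2.polylines(c,[cv2.convexHull(q.astype(np.float32)).astype(int)],True,col,1)
    ims.append(c)
    hsv=cv2.cvtColor(f,cv2.COLOR_RGB2HSV); m=cv2.inRange(hsv,(22,120,50),(34,255,255)); m[:a]=0;m[a+2*h:]=0;m[:,:b]=0;m[:,b+2*h:]=0
    rc=np.argwhere(m); print(n,len(rc),rc.min(0),rc.max(0))
cv2.imwrite("pics/held2.png",np.hstack(ims)[:,:,::-1])
E
```

```text
scene 290 [167 249] [195 277]
wrist 10077 [236 242] [396 399]
```

View pics/held2.png

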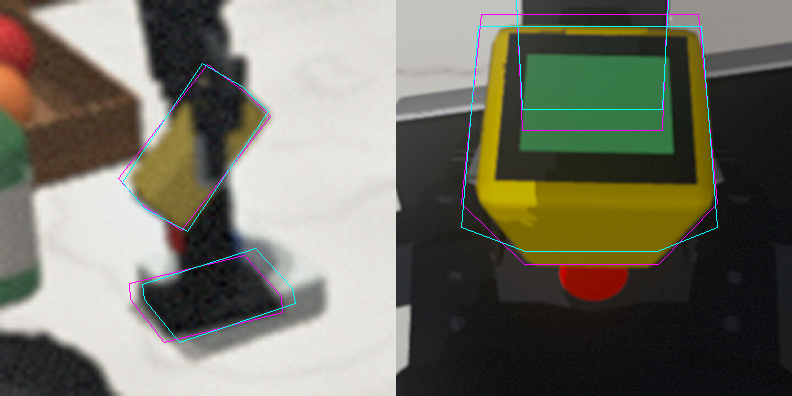

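```bash
python3 - <<'E'
from held import *
t=robot.get_state()["tool_pos"]; p=robot.grab_frame("wrist"); f=p["frame"]
for pit in(-.05,0,.05,.1): print(pit,[proj(p,X).round(0).tolist() for X in pts(t,[(-42,32,12),(-42,-32,12),(-42,32,0),(-42,-32,0)],pit)])
g=cv2.cvtColor(f,cv2.COLOR_RGB2GRAY)
for c in(290,300,310,330,350): print(c,[int(v) for v in g[100:240:4,c]])
for r in(185,200,215): print(r,[int(v) for v in g[r,225:420:5]])
s=robot.grab_frame("scene"); gs=cv2.cvtColor(s["frame"],cv2.COLOR_RGB2GRAY)
def gm(f): 
    h=cv2.cvtColor(f,cv2.COLOR_RGB2HSV); m=cv2.inRange(h,(55,90,50),(85,255,255)); n,l,st,ce=cv2.connectedComponentsWithStats(m); return [(st[i].tolist(),ce[i].round(1).tolist()) for i in range(1,n) if st[i][4]>150]
print("green held",gm(f)); w=cv2.imread("pics/w2.png")[:,:,::-1].copy(); print("green w2 (800)",gm(w))
print("pred disp centre",proj(p,pts(t,[(-33.2,0,151.2)],0)[0]),proj(p,pts(t,[(-33.2,0,151.2)],.08)[0]))
E
```

```text
-0.05 [[193.0, 369.0], [193.0, 268.0], [191.0, 366.0], [191.0, 271.0]]
0 [[184.0, 369.0], [185.0, 268.0], [182.0, 367.0], [182.0, 270.0]]
0.05 [[176.0, 370.0], [176.0, 267.0], [173.0, 368.0], [173.0, 269.0]]
0.1 [[168.0, 371.0], [168.0, 266.0], [164.0, 368.0], [164.0, 268.0]]
290 [194, 195, 194, 194, 194, 195, 194, 195, 194, 195, 195, 195, 196, 195, 195, 196, 196, 195, 195, 194, 195, 148, 65, 66, 64, 66, 64, 62, 62, 60, 60, 59, 56, 58, 74]
300 [195, 194, 194, 195, 195, 195, 194, 195, 194, 195, 195, 195, 195, 195, 195, 195, 195, 194, 196, 190, 196, 152, 63, 65, 63, 63, 60, 59, 58, 56, 56, 56, 45, 42, 61]
310 [194, 194, 195, 195, 195, 195, 195, 194, 195, 195, 195, 195, 195, 195, 195, 195, 195, 196, 100, 113, 109, 84, 59, 61, 61, 58, 57, 56, 54, 54, 53, 49, 42, 40, 57]
330 [178, 191, 194, 195, 194, 194, 194, 194, 194, 195, 196, 196, 195, 194, 195, 195, 195, 126, 109, 110, 102, 83, 56, 59, 59, 55, 55, 53, 53, 48, 48, 46, 34, 36, 39]
350 [193, 189, 179, 188, 193, 194, 195, 195, 194, 195, 195, 195, 194, 194, 190, 187, 182, 101, 110, 102, 100, 81, 54, 58, 55, 58, 53, 52, 52, 51, 48, 49, 47, 47, 46]
185 [195, 196, 195, 195, 195, 195, 194, 195, 195, 194, 121, 80, 89, 90, 90, 95, 65, 66, 65, 66, 66, 66, 71, 71, 69, 68, 63, 63, 68, 133, 136, 148, 148, 149, 149, 149, 147, 147, 148]
200 [195, 195, 195, 195, 194, 195, 195, 194, 194, 196, 67, 67, 65, 66, 64, 63, 60, 58, 59, 57, 57, 55, 55, 55, 53, 58, 56, 56, 55, 128, 192, 147, 148, 148, 147, 147, 148, 146, 147]
215 [196, 195, 195, 194, 195, 195, 194, 194, 193, 196, 63, 64, 64, 62, 59, 57, 55, 53, 53, 52, 52, 51, 50, 51, 47, 52, 51, 49, 52, 146, 147, 146, 146, 146, 147, 147, 146, 147, 147]
green held [([23, 248, 50, 52, 827], [56.1, 267.2]), ([271, 255, 102, 67, 6350], [322.1, 288.4])]
green w2 (800) [([383, 111, 46, 24, 1014], [405.3, 122.6])]
pred disp centre [286.67673692 316.80984624] [298.92135605 316.77474659]
```

```bash
python3 - <<'E'
from held import *
t=robot.get_state()["tool_pos"]; p=robot.grab_frame("wrist"); f=p["frame"].astype(int)
m=(f[...,0]>130)&(f[...,1]<60)&(f[...,2]<60); rc=np.argwhere(m); print(rc.min(0),rc.max(0))
C=np.array([.6555,-.1752,.056]); a=np.linspace(0,6.283,200)
q=np.array([proj(p,C+.022*np.array([np.cos(x),np.sin(x),0])) for x in a]); print("pred",q.min(0),q.max(0))
n=pts(t,[(35,0,83)],0)[0]; d=C-n; u=(L-U)/2**.5; v=(L+U)/2**.5; print("x",d@u,"y",d@Y,"z",d@v, robot.get_state()["clock"])
E
```

```text
[173 121] [415 340]
pred [378.28614967 297.12488774] [414.93261841 341.62208753]
x 0.19930700132298998 y 0.00018713195603893763 z 0.0007972905899877224 7.75
```

The wrist view agrees: the foot edge row (185) and display centre show no tilt, and the spot's rim falls on its predicted pixels. The aim error is about 1 mm at 0.20 m, so I'll hold.

>>> jog_arm([
  {"x": 0, "y": 0, "z": 0, "turn": 0},
  {"x": 0, "y": 0, "z": 0, "turn": 0},
  {"x": 0, "y": 0, "z": 0, "turn": 0},
  {"x": 0, "y": 0, "z": 0, "turn": 0},
  {"x": 0, "y": 0, "z": 0, "turn": 0},
  {"x": 0, "y": 0, "z": 0, "turn": 0},
  {"x": 0, "y": 0, "z": 0, "turn": 0},
  {"x": 0, "y": 0, "z": 0, "turn": 0},
  {"x": 0, "y": 0, "z": 0, "turn": 0},
  {"x": 0, "y": 0, "z": 0, "turn": 0},
  {"x": 0, "y": 0, "z": 0, "turn": 0},
  {"x": 0, "y": 0, "z": 0, "turn": 0},
])

```text
clock: 8.95
tool_pos: [0.4803, -0.154, 0.2143]
eef_rot: [0.062, 0.998, -0.0, -0.0]
ft_force: [-0.1, 0.4, -1.5]
opening: 0.487
gripper_force: 57.1
```

>>> jog_arm([
  {"x": 0, "y": 0, "z": 0, "turn": 0},
  {"x": 0, "y": 0, "z": 0, "turn": 0},
  {"x": 0, "y": 0, "z": 0, "turn": 0},
  {"x": 0, "y": 0, "z": 0, "turn": 0},
  {"x": 0, "y": 0, "z": 0, "turn": 0},
  {"x": 0, "y": 0, "z": 0, "turn": 0},
  {"x": 0, "y": 0, "z": 0, "turn": 0},
  {"x": 0, "y": 0, "z": 0, "turn": 0},
  {"x": 0, "y": 0, "z": 0, "turn": 0},
  {"x": 0, "y": 0, "z": 0, "turn": 0},
  {"x": 0, "y": 0, "z": 0, "turn": 0},
  {"x": 0, "y": 0, "z": 0, "turn": 0},
])

```text
clock: 10.15
tool_pos: [0.4803, -0.154, 0.2143]
eef_rot: [0.061, 0.998, 0.0, 0.0]
ft_force: [-0.9, -0.1, -2.3]
opening: 0.485
gripper_force: 57.1
```

```bash
python3 - <<'E'
from h import *
# mat centre from w2 picture corners (800 px wide) with the camera pose of that moment
from scipy.spatial.transform import Rotation as R
p=robot.grab_frame("wrist"); s=robot.get_state()
def mat(t,q): M=np.eye(4); M[:3,:3]=R.from_quat(q).as_matrix(); M[:3,3]=t; return M
rel=np.linalg.inv(mat(s["tool_pos"],s["eef_rot"]))@np.array(p["pose"])
p["pose"]=mat([0.40703,0.32601,0.30129],[.06125,.99812,0,0])@rel
c=np.array([at_z(p,(r/1.25,k/1.25),.006) for r,k in[(127,298),(86,470),(258,498),(292,342)]]); print(c,c.mean(0)); print(s["tool_pos"])
E
```

```text
[[0.2895 0.2495 0.006 ]
 [0.2748 0.4056 0.006 ]
 [0.4313 0.4199 0.006 ]
 [0.4463 0.2645 0.006 ]] [0.360475 0.334875 0.006   ]
[ 0.48030352 -0.15402072  0.21428505]
```

>>> jog_arm([
  {"x": 0.5, "y": 0.5, "z": -0.5, "turn": 0},
  {"x": 2, "y": 2, "z": -1, "turn": 0},
  {"x": 4, "y": 5, "z": -1.5, "turn": 0},
  {"x": 6, "y": 9, "z": -1.5, "turn": 0},
  {"x": 8, "y": 13, "z": -1.5, "turn": 0},
  {"x": 10, "y": 17, "z": -1.5, "turn": 0},
  {"x": 11.5, "y": 21, "z": -1.5, "turn": 0},
  {"x": 13, "y": 25, "z": -1.5, "turn": 0},
  {"x": 14, "y": 29, "z": -1.5, "turn": 0},
  {"x": 15, "y": 32, "z": -1.5, "turn": 0},
  {"x": 16, "y": 34, "z": -1.5, "turn": 0},
  {"x": 16, "y": 34, "z": -1.5, "turn": 0},
])

```text
clock: 11.4
tool_pos: [0.3621, 0.2049, 0.2296]
eef_rot: [0.06, 0.998, 0.0, 0.0]
ft_force: [1.1, -0.3, -2.8]
opening: 0.481
gripper_force: 57.2
```

>>> jog_arm([
  {"x": 0.3, "y": 2, "z": 0, "turn": 0},
  {"x": 0.7, "y": 5, "z": 0, "turn": 0},
  {"x": 1.2, "y": 8, "z": 0, "turn": 0},
  {"x": 1.6, "y": 11, "z": 0, "turn": 0},
  {"x": 1.8, "y": 12.5, "z": 1, "turn": 0},
  {"x": 1.8, "y": 13, "z": 3, "turn": 0},
  {"x": 1.8, "y": 13, "z": 5, "turn": 0},
  {"x": 1.8, "y": 13, "z": 7, "turn": 0},
  {"x": 1.8, "y": 13, "z": 8.5, "turn": 0},
  {"x": 1.8, "y": 13, "z": 9.5, "turn": 0},
  {"x": 1.8, "y": 13, "z": 9.5, "turn": 0},
  {"x": 1.8, "y": 13, "z": 9.5, "turn": 0},
])

```text
clock: 12.6
tool_pos: [0.3616, 0.3343, 0.135]
eef_rot: [0.062, 0.998, 0.0, 0.0]
ft_force: [0.4, 0.2, -2.1]
opening: 0.483
gripper_force: 57.2
```

>>> jog_arm([
  {"x": 0, "y": 0, "z": 0.6, "turn": 0},
  {"x": 0, "y": 0, "z": 1.2, "turn": 0},
  {"x": 0, "y": 0, "z": 1.7, "turn": 0},
  {"x": 0, "y": 0, "z": 2.1, "turn": 0},
  {"x": 0, "y": 0, "z": 2.4, "turn": 0},
  {"x": 0, "y": 0, "z": 2.6, "turn": 0},
  {"x": 0, "y": 0, "z": 2.7, "turn": 0},
  {"x": 0, "y": 0, "z": 2.8, "turn": 0},
  {"x": 0, "y": 0, "z": 2.8, "turn": 0},
  {"x": 0, "y": 0, "z": 2.8, "turn": 0},
])

```text
clock: 13.6
tool_pos: [0.3616, 0.3344, 0.1071]
eef_rot: [0.061, 0.998, 0.0, 0.0]
ft_force: [-1.3, -1.9, 5.4]
opening: 0.487
gripper_force: 58.0
```

>>> jog_arm([
  {"x": 0, "y": 0, "z": 0, "turn": 0},
  {"x": 0, "y": 0, "z": 0, "turn": 0},
  {"x": 0, "y": 0, "z": 0, "turn": 0},
  {"x": 0, "y": 0, "z": 0, "turn": 0},
  {"x": 0, "y": 0, "z": 0, "turn": 0},
  {"x": 0, "y": 0, "z": 0, "turn": 0},
  {"x": 0, "y": 0, "z": 0, "turn": 0},
  {"x": 0, "y": 0, "z": 0, "turn": 0},
], jaw=1)

```text
clock: 14.4
tool_pos: [0.3613, 0.3343, 0.1063]
eef_rot: [0.061, 0.998, -0.0, 0.0]
ft_force: [0.2, 0.3, -0.1]
opening: 0.997
gripper_force: 0.0
```

>>> jog_arm([
  {"x": 0, "y": 0, "z": -1, "turn": 0},
  {"x": 0, "y": 0, "z": -3, "turn": 0},
  {"x": 0, "y": 0, "z": -6, "turn": 0},
  {"x": 0, "y": 0, "z": -10, "turn": 0},
  {"x": 0, "y": 0, "z": -14, "turn": 0},
  {"x": -2, "y": -1, "z": -17, "turn": 0},
  {"x": -5, "y": -1, "z": -18, "turn": 0},
  {"x": -6, "y": -1, "z": -18, "turn": 0},
  {"x": -6, "y": -1, "z": -18, "turn": 0},
])

```text
clock: 15.3
tool_pos: [0.4201, 0.3166, 0.2859]
eef_rot: [0.062, 0.998, -0.0, -0.0]
ft_force: [-0.5, 0.2, -1.2]
opening: 1.0
gripper_force: 0.0
```

```bash
python3 - <<'E'
from est import *
def gm(f): 
    h=cv2.cvtColor(f,cv2.COLOR_RGB2HSV); m=cv2.inRange(h,(55,90,50),(85,255,255)); n,l,st,ce=cv2.connectedComponentsWithStats(m); return [(st[i].tolist(),ce[i].round(1).tolist()) for i in range(1,n) if st[i][4]>150]
p=robot.grab_frame("wrist"); print("green",gm(p["frame"]),"pred upright",proj(p,W([.3608,.3344,-.123],(-33.2,0,151.2))))
s=robot.get_state(); print(s["clock"],s["tool_pos"],s["eef_rot"],s["q"].round(2),s["opening"])
# dial from top camera now (arm out of the way?) : blue mask
t=robot.grab_frame("top"); h=cv2.cvtColor(t["frame"],cv2.COLOR_RGB2HSV); m=cv2.inRange(h,(108,130,60),(128,255,255)); m[:235]=0;m[295:]=0;m[:,435:]&=255;m[:,:435]=0;m[:,500:]=0
rc=np.argwhere(m); print(len(rc),at_z(t,rc.mean(0),.07), rc.min(0),rc.max(0))
E
```

```text
green [([318, 93, 38, 20, 717], [336.3, 102.8])] pred upright [101.51988239 333.19652227]
15.35 [0.4192313  0.31679105 0.28549255] [ 6.17932161e-02  9.98088599e-01 -4.55686884e-04 -7.33814430e-04] [ 0.58  0.21  1.51  0.    1.43 -0.87] 1.000098272768743
116 [ 0.373  -0.3276  0.07  ] [260 463] [267 484]
```

Thermometer is upright, released and centred: display at (103,336) against a predicted (101.5,333). Now over to the timer.

>>> jog_arm([
  {"x": 0, "y": -3, "z": 0, "turn": 4},
  {"x": 0, "y": -8, "z": 0, "turn": 11},
  {"x": -1, "y": -13, "z": 0, "turn": 18},
  {"x": -1, "y": -18, "z": 0, "turn": 25},
  {"x": -1, "y": -23, "z": 0, "turn": 32},
  {"x": -2, "y": -28, "z": 0, "turn": 39},
  {"x": -2, "y": -33, "z": 0, "turn": 46},
  {"x": -2, "y": -38, "z": 0, "turn": 53},
  {"x": -3, "y": -43, "z": 0, "turn": 60},
  {"x": -3, "y": -48, "z": 0, "turn": 67},
  {"x": -4, "y": -52, "z": 0, "turn": 74},
  {"x": -4, "y": -55, "z": 0, "turn": 80},
])

```text
clock: 16.6
tool_pos: [0.3913, -0.2353, 0.2856]
eef_rot: [0.691, 0.723, -0.0, -0.001]
ft_force: [0.9, 0.3, 0.3]
opening: 1.001
gripper_force: 0.0
```

```bash
python3 - <<'E'
from h import *
from scipy.spatial.transform import Rotation as R
s=robot.get_state(); M=R.from_quat(s["eef_rot"]).as_matrix(); print(s["tool_pos"],s["q"].round(2)); print(M.round(3)); print((M.T@(np.array([.374,-.385,.285])-s["tool_pos"]))*100)
E
```

```text
[ 0.39133436 -0.23531017  0.28563698] [-0.62  0.05  1.69  0.    1.41 -0.67]
[[-0.046  0.999 -0.001]
 [ 0.999  0.046  0.001]
 [ 0.001 -0.001 -1.   ]]
[-14.87391512  -2.41719665   0.05591285]
```

>>> jog_arm([
  {"x": -3, "y": -0.5, "z": 0, "turn": 3},
  {"x": -7, "y": -1, "z": 0, "turn": 6},
  {"x": -11, "y": -2, "z": 0, "turn": 6},
  {"x": -14, "y": -2.4, "z": 0, "turn": 6},
  {"x": -14.9, "y": -2.4, "z": 0, "turn": 6},
  {"x": -14.9, "y": -2.4, "z": 0, "turn": 6},
  {"x": -14.9, "y": -2.4, "z": 0, "turn": 6},
])

```text
clock: 17.3
tool_pos: [0.3758, -0.3825, 0.2861]
eef_rot: [0.725, 0.688, 0.0, -0.0]
ft_force: [0.1, 0.5, -0.6]
opening: 0.996
gripper_force: 0.0
```

```bash
python3 - <<'E'
from h import *
p=robot.grab_frame("wrist"); f=p["frame"]; h=cv2.cvtColor(f,cv2.COLOR_RGB2HSV)
r=proj(p,[.374,-.322,.05]); a,b=max(0,int(r[0])-100),max(0,int(r[1])-130)
m=cv2.inRange(h,(108,130,50),(128,255,255)); m2=m*0; m2[a:a+200,b:b+260]=m[a:a+200,b:b+260]
rc=np.argwhere(m2); rect=cv2.minAreaRect(rc[:,::-1].astype(np.float32)); print("blue",len(rc),rect, [at_z(p,(q[1],q[0]),.07).tolist() for q in cv2.boxPoints(rect)])
rm=cv2.inRange(h,(0,150,100),(8,255,255)); rm[:a]=0;rm[a+200:]=0;rm[:,:b]=0;rm[:,b+260:]=0
k=np.argwhere(rm); print("red",len(k),at_z(p,k.mean(0),.036))
c=f[a:a+200,b:b+260]; cv2.imwrite("pics/dial.png",cv2.resize(c,None,fx=3,fy=3,interpolation=cv2.INTER_CUBIC)[:,:,::-1]); print(a,b,robot.get_state()["tool_pos"])
E
```

```text
blue 555 ((315.8441162109375, 159.02645874023438), (13.49858570098877, 56.83211135864258), 4.398705005645752) [[0.3655, -0.3579, 0.07], [0.3729, -0.3051, 0.07], [0.3855, -0.3068, 0.07], [0.3786, -0.3597, 0.07]]
red 22 [ 0.4248 -0.3198  0.036 ]
47 183 [ 0.37591602 -0.38241709  0.2863249 ]
```

View pics/dial.png

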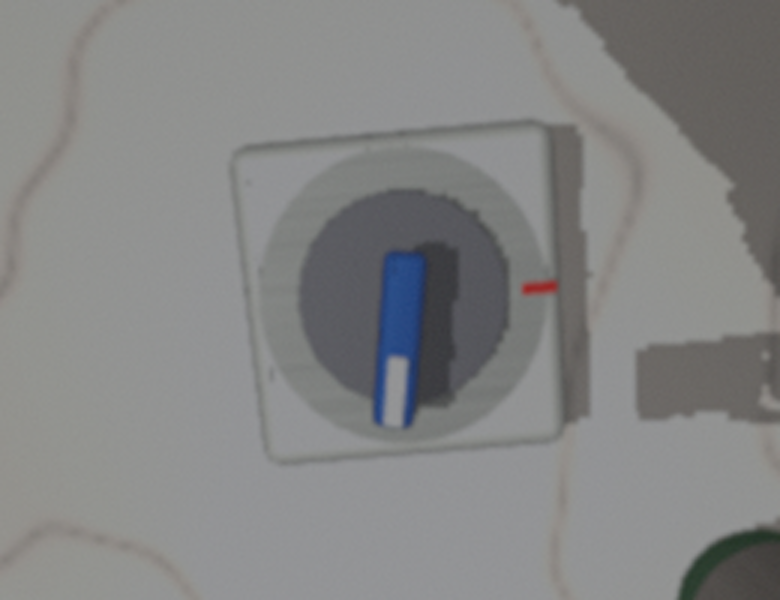

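The dial crop shows the handle tip at (425,395), tail at (255,405) and the red tick at (288,540). The handle points to −97.7° and zero is about +2.6°, so it must turn about 100° anticlockwise around the axis at (0.377, −0.322).

>>> jog_arm([
  {"x": 3, "y": 0, "z": 0, "turn": 4.7},
  {"x": 5.5, "y": -0.2, "z": 2, "turn": 4.7},
  {"x": 6, "y": -0.2, "z": 6, "turn": 4.7},
  {"x": 6, "y": -0.2, "z": 10, "turn": 4.7},
  {"x": 6, "y": -0.2, "z": 14, "turn": 4.7},
  {"x": 6, "y": -0.2, "z": 17, "turn": 4.7},
  {"x": 6, "y": -0.2, "z": 19, "turn": 4.7},
  {"x": 6, "y": -0.2, "z": 20, "turn": 4.7},
  {"x": 6, "y": -0.2, "z": 20, "turn": 4.7},
  {"x": 6, "y": -0.2, "z": 20, "turn": 4.7},
], jaw=0)

```text
clock: 18.35
tool_pos: [0.3773, -0.3238, 0.0874]
eef_rot: [0.753, 0.658, 0.0, 0.001]
ft_force: [0.3, 0.6, 1.1]
opening: 0.499
gripper_force: 0.0
```

```bash
python3 - <<'E'
from h import *
s=robot.get_state(); t=s["tool_pos"]; q=s["eef_rot"]; print(t,q,s["q"].round(2),s["opening"])
a=2*np.arctan2(q[1],q[0]); print("tool y deg",np.degrees(a)-90)
d=np.array([.377,-.322])-t[:2]; print("x,y cm",100*(d@[np.cos(a),np.sin(a)]),100*(d@[np.sin(a),-np.cos(a)]),"z",100*(t[2]-.047))
p=robot.grab_frame("top"); print("oil",[(d["conf"],at_z(p,d["at"],.1)) for d in robot.boxes_of(p,"oil")[:1]])
E
```

```text
[ 0.37725497 -0.32379428  0.08739251] [7.53093883e-01 6.57912631e-01 5.34973345e-05 7.55136419e-04] [-0.78  0.36  1.81  0.    0.97 -0.65] 0.4986112366395307
tool y deg -7.718227713643316
x,y cm 0.17437851160657525 -0.04936320873399259 z 4.0392511181163755
oil [(0.9, array([ 0.5098, -0.4457,  0.1   ]))]
```

>>> jog_arm([
  {"x": 0.2, "y": 0, "z": 1.5, "turn": 0},
  {"x": 0.2, "y": 0, "z": 2.8, "turn": 0},
  {"x": 0.2, "y": 0, "z": 3.6, "turn": 0},
  {"x": 0.2, "y": 0, "z": 4, "turn": 0},
  {"x": 0.2, "y": 0, "z": 4, "turn": 0},
  {"x": 0.2, "y": 0, "z": 4, "turn": 0},
])

```text
clock: 19.05
tool_pos: [0.3771, -0.322, 0.0466]
eef_rot: [0.753, 0.658, 0.0, 0.0]
ft_force: [-0.4, 0.4, 0.1]
opening: 0.498
gripper_force: 0.0
```

>>> jog_arm([
  {"x": 0, "y": 0, "z": 0, "turn": 0},
  {"x": 0, "y": 0, "z": 0, "turn": 0},
  {"x": 0, "y": 0, "z": 0, "turn": 0},
  {"x": 0, "y": 0, "z": 0, "turn": 0},
  {"x": 0, "y": 0, "z": 0, "turn": 0},
  {"x": 0, "y": 0, "z": 0, "turn": 0},
], jaw=-1)

```text
clock: 19.65
tool_pos: [0.3765, -0.3219, 0.0469]
eef_rot: [0.753, 0.658, -0.0, -0.0]
ft_force: [-8.3, 1.9, 9.4]
opening: 0.151
gripper_force: 58.9
```

>>> jog_arm([
  {"x": 0, "y": 0, "z": 0, "turn": -4},
  {"x": 0, "y": 0, "z": 0, "turn": -12},
  {"x": 0, "y": 0, "z": 0, "turn": -20},
  {"x": 0, "y": 0, "z": 0, "turn": -28},
  {"x": 0, "y": 0, "z": 0, "turn": -36},
  {"x": 0, "y": 0, "z": 0, "turn": -44},
  {"x": 0, "y": 0, "z": 0, "turn": -52},
  {"x": 0, "y": 0, "z": 0, "turn": -60},
  {"x": 0, "y": 0, "z": 0, "turn": -67},
  {"x": 0, "y": 0, "z": 0, "turn": -74},
  {"x": 0, "y": 0, "z": 0, "turn": -80},
  {"x": 0, "y": 0, "z": 0, "turn": -85},
])

```text
clock: 20.85
tool_pos: [0.3763, -0.3219, 0.0469]
eef_rot: [0.109, 0.994, 0.0, -0.001]
ft_force: [-11.1, 1.4, 9.7]
opening: 0.151
gripper_force: 59.1
```

>>> jog_arm([
  {"x": 0, "y": 0, "z": 0, "turn": -4},
  {"x": 0, "y": 0, "z": 0, "turn": -8},
  {"x": 0, "y": 0, "z": 0, "turn": -11},
  {"x": 0, "y": 0, "z": 0, "turn": -13},
  {"x": 0, "y": 0, "z": 0, "turn": -13},
  {"x": 0, "y": 0, "z": 0, "turn": -13},
])

```text
clock: 21.45
tool_pos: [0.3762, -0.3219, 0.0468]
eef_rot: [-0.002, 1.0, 0.0, -0.001]
ft_force: [-10.5, 0.6, 10.3]
opening: 0.153
gripper_force: 59.2
```

```bash
python3 - <<'E'
from h import *
s=robot.get_state(); q=s["eef_rot"]; print(s["q"].round(3),"tool y",np.degrees(2*np.arctan2(q[1],q[0]))-90,s["torque"],s["ft_force"],s["opening"])
E
```

```text
[-7.810e-01  4.250e-01  1.835e+00 -1.000e-03  8.830e-01 -2.356e+00] tool y 90.25979019507506 [0.31595009 1.63178122 0.00524296] [-10.45933084   0.64252128  10.31359459] 0.1525563915830637
```

>>> jog_arm([
  {"x": 0, "y": 0, "z": 0, "turn": -1},
  {"x": 0, "y": 0, "z": 0, "turn": -2},
  {"x": 0, "y": 0, "z": 0, "turn": -3},
  {"x": 0, "y": 0, "z": 0, "turn": -3},
  {"x": 0, "y": 0, "z": 0, "turn": -3},
])

```text
clock: 21.95
tool_pos: [0.3763, -0.3219, 0.0469]
eef_rot: [-0.028, 1.0, 0.0, -0.001]
ft_force: [-10.0, 0.6, 10.5]
opening: 0.153
gripper_force: 59.6
```

```bash
python3 - <<'E'
from h import *
s=robot.get_state(); q=s["eef_rot"]; print(s["q"].round(3),"tool y",np.degrees(2*np.arctan2(q[1],q[0]))-90,s["torque"],s["ft_force"],s["opening"])
E
```

```text
[-7.810e-01  4.250e-01  1.835e+00 -1.000e-03  8.830e-01 -2.407e+00] tool y 93.18236832844545 [ 0.33162053  1.77250246 -0.61404587] [-10.03549279   0.60439139  10.48685504] 0.1531361998441058
```

Moment jumped to −0.61 N m, so the stop is reached. One degree more, release and withdraw.

>>> jog_arm([
  {"x": 0, "y": 0, "z": 0, "turn": -1},
  {"x": 0, "y": 0, "z": 0, "turn": -1},
  {"x": 0, "y": 0, "z": 0, "turn": -1},
])

```text
clock: 22.25
tool_pos: [0.3762, -0.3219, 0.0468]
eef_rot: [-0.036, 0.999, 0.0, -0.001]
ft_force: [-10.1, 1.6, 10.3]
opening: 0.15
gripper_force: 61.9
```

>>> jog_arm([
  {"x": 0, "y": 0, "z": 0, "turn": 0},
  {"x": 0, "y": 0, "z": 0, "turn": 0},
  {"x": 0, "y": 0, "z": 0, "turn": 0},
  {"x": 0, "y": 0, "z": 0, "turn": 0},
  {"x": 0, "y": 0, "z": 0, "turn": 0},
  {"x": 0, "y": 0, "z": 0, "turn": 0},
], jaw=0)

```text
clock: 22.85
tool_pos: [0.3771, -0.3218, 0.0463]
eef_rot: [-0.037, 0.999, 0.0, 0.0]
ft_force: [0.0, 0.5, -0.1]
opening: 0.503
gripper_force: 0.0
```

>>> jog_arm([
  {"x": 0, "y": 0, "z": -1, "turn": 0},
  {"x": 0, "y": 0, "z": -3, "turn": 0},
  {"x": 0, "y": 0, "z": -6, "turn": 0},
  {"x": 0, "y": 0, "z": -10, "turn": 0},
  {"x": 0, "y": 0, "z": -14, "turn": 0},
  {"x": -2, "y": 0, "z": -18, "turn": 0},
  {"x": -5, "y": 0, "z": -20, "turn": 0},
  {"x": -7, "y": 0, "z": -22, "turn": 0},
  {"x": -7, "y": 0, "z": -22, "turn": 0},
  {"x": -7, "y": 0, "z": -22, "turn": 0},
])

```text
clock: 23.85
tool_pos: [0.4465, -0.3164, 0.2662]
eef_rot: [-0.037, 0.999, 0.0, -0.0]
ft_force: [-0.0, 0.6, -0.4]
opening: 0.498
gripper_force: 0.0
```

```bash
python3 - <<'E'
from h import *
p=robot.grab_frame("wrist"); f=p["frame"]; h=cv2.cvtColor(f,cv2.COLOR_RGB2HSV)
r=proj(p,[.377,-.322,.05]); a,b=max(0,int(r[0])-100),max(0,int(r[1])-130)
def pick(lo,hi):
    m=cv2.inRange(h,lo,hi); z=m*0; z[a:a+200,b:b+260]=m[a:a+200,b:b+260]; return np.argwhere(z)
k=pick((108,130,50),(128,255,255)); rect=cv2.minAreaRect(k[:,::-1].astype(np.float32)); print(rect,[at_z(p,(q[1],q[0]),.07).tolist() for q in cv2.boxPoints(rect)])
k=pick((0,150,100),(8,255,255)); print("red",len(k),k.mean(0) if len(k) else 0,at_z(p,k.mean(0),.036) if len(k) else 0)
# white box outline yaw
s=robot.get_state(); print(s["clock"],s["tool_pos"],s["ft_force"])
t=robot.grab_frame("top"); g=cv2.cvtColor(t["frame"],cv2.COLOR_RGB2HSV)
for x in ("thermometer","bowl","oil","spatula"): print(x,[np.round(d["at"]).tolist() for d in robot.boxes_of(t,x)[:3]])
c1=cv2.resize(f[a:a+200,b:b+260],(520,400)); cv2.imwrite("pics/end.png",np.hstack([c1,cv2.resize(t["frame"][200:330,160:251],(280,400))])[:,:,::-1])
E
```

```text
((318.65374755859375, 149.38845825195312), (14.125490188598633, 60.899513244628906), 1.9091525077819824) [[0.4153, -0.3264, 0.07], [0.3622, -0.3281, 0.07], [0.3616, -0.3157, 0.07], [0.4148, -0.3134, 0.07]]
red 6 [186.5 317. ] [ 0.426  -0.3199  0.036 ]
23.9 [ 0.44607609 -0.31643133  0.26569849] [ 0.19287069 -0.38501105 -0.72445706]
thermometer [[359.0, 214.0], [286.0, 124.0], [278.0, 205.0]]
bowl [[272.0, 338.0], [276.0, 205.0], [142.0, 299.0]]
oil []
spatula [[240.0, 320.0]]
```

View pics/end.png

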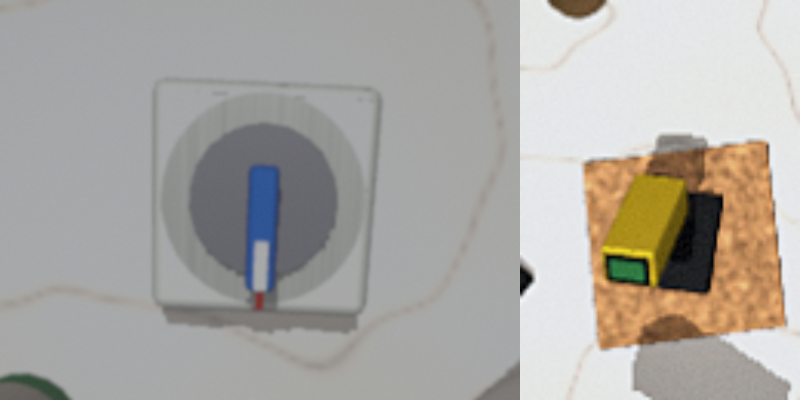

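The handle lies on the red tick (crop 270,262), wound against its stop. The thermometer stands upright on the mat and the arm is clear, so I'm handing in.

```bash
python3 -c "
from bench import robot
print(robot.hand_in())"
```

```text
the job is handed in; nothing more can be done
None
```

The job is handed in, though no verdict came back: the thermometer was held aimed at the red spot from 20 cm for over two seconds and now stands released, upright on the middle of its mat, and the timer is wound back to its zero stop.

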